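# Set the peg length stop: unclamp, wind to touch, clamp

### The job

Set the length stop to the walnut peg that lies in the vee rests: swing the stop's clamp lever slack, wind the feed crank until the stop's cork face has pushed the peg home against the end fence and bears on it snugly but gently, then swing the clamp lever tight again and let go. Never force the stop along while it is clamped, do not bruise the peg (keep the push on it well under 25 N), keep it lying in its rests, and leave the jar, the gauge case and the mallet where they are.

Things in the scene. Friction and masses are not known exactly. Their poses are not given: they have to be found in the camera images.
- rig: Stop bed: pale plywood base board 190 x 370 mm, 18 thick, with a brass dovetail way along its y. Fixed; place and yaw vary. Origin at bench level below the line on which peg and stop lie; +y runs from the fence and peg end to the stop end, -x is the front (towards the robot), z up.
- rests (a point): Point on the line of the peg's axis, 58 mm above the bench, midway between two wooden vee rests (16 mm thick, 50 mm apart, tops under 70 mm) at rig y = -83 mm. The end fence, a wooden block 56 wide, top 76 mm above the bench, stands at the -y end; its face is at rig y = -158 mm give or take 4 mm: it is set anew each time and not measured.
- peg: Loose dark walnut peg, 118 mm long, about 50 g: shaft 16 mm diameter, head 22 mm diameter x 22 at its -y end, tip 13 mm diameter at +y. Origin on its axis at mid length; y from head to tip, along the rig's y. It starts lying in the rests with its head 2 to 14 mm short of the fence and slides freely.
- stop: The stop: brass saddle 60 x 94 mm, top 44 mm above the bench, carrying a wooden block 56 wide x 34, top 86 mm above the bench, with a cork face towards the peg. Origin at the cork face, at the peg axis's height; axes as the rig's. Slides along rig y, 52 mm at most, by its rack: 8 mm per rad of crank. The drive's friction (24 N) keeps it put. Cork gives 0.2 mm per 7 N.
- lever (a joint): Clamp lever on the saddle, upright axis, rad: 0 = slack (end stop), growing CLOCKWISE seen from above, 1.35 = fully tight (end stop). It bites from 0.95, is properly tight above 1.15, slack below 0.5. Starts tight, stays where left. About 4 N at the ball swings it, 6 to 7 N brings it fully tight.
- lever_ball (a point): Centre of the lever's black ball, 22 mm diameter, 81 mm above the bench, 66 mm out from the lever's axis on a sloping 8 mm steel arm; 35 mm clear below it. Slack, it points 150 degrees from the rig's x towards its y (to the front and +y); tight, 73 degrees (nearly +y). It rides on the saddle.
- lever_axis (a point): Point on the lever's upright axis at the ball's height, 64 mm to the +y side of the cork face; rides on the saddle.
- crank (a joint): Feed crank, upright axis, rad, growing CLOCKWISE seen from above, which drives the stop towards the peg (-y). Starts at 0 to 1.4; the peg seats 3 to 5.7 rad further on. Blocked while the clamp is tight. Free, it takes about 7 N at the handle all the way; once the peg is home on the fence each further newton there puts 3.5 N on the peg. It stays where left.
- crank_handle (a point): Point on the crank's upright wooden handle, 79 mm above the bench: handle 16 mm diameter, spans 55 to 92 mm above the bench, spins freely on its pin 28 mm from the crank's axis, on a brass disc 70 mm diameter with its top 54 mm above the bench.
- crank_axis (a point): Point on the crank's upright axis, 79 mm above the bench; fixed, at rig x = -75 mm, y = -70 mm.
- jar: White enamel jar of wax, 64 mm diameter, 70 mm high, loose on the bench. Origin under its centre. Leave alone.
- gauge: Chrome feeler gauge case, 100 x 24 x 14 mm, loose on the bench beyond the bed. Origin under its centre. Leave alone.
- mallet: Boxwood mallet lying on the bench, head 62 x 100 x 50 mm, handle 22 mm diameter, 256 mm long. Origin at bench level below its handle line, x towards the head. Leave alone.
Things that resemble listed ones, but are neither listed nor needed, are in the scene too. There is more than one size of the peg; the one meant has the size given above.

How it is judged:
By the outcome, as a careful person would: the job done as asked, in the order asked, and still so for the second after the job is handed in, with the robot touching nothing.
It also fails if it takes over 72 s, if anything falls off the work surface, if the arm or the gripper's body presses on something with over 40 N, if the wrist force passes 120 N, or if a joint passes its speed limit or range.

### The arm

A 7-joint arm with a two-finger parallel gripper is mounted at the origin on the work surface. World frame = base frame: x ahead of the robot, y to its left, z up, the work surface at z = 0. Lengths are in m, angles in rad, forces in N, time in s.
With the tool pointing down it reaches from about 0.4 to 0.85 m from the base axis. Payload 6.9 kg.
Tool frame: the origin (TCP) lies midway between the tips of the shut fingers; the grasp point (between the pads) lies 19 mm behind it; x points along the fingers, z is the direction in which the jaws open and shut, and the axes are right-handed (so a half turn about x gives the same grasp; the last joint's range is limited). The gripper opens to 85 mm and grips with 20 to 120 N. Pads are 22 mm wide; open, the fingers measure 114 mm over their backs; the gripper's body (76 mm by 85 mm) begins 54 mm behind the grasp point. The pads swing forward as they close: fully open they stand 13 mm farther back than shut.
Start: joints at [-1.054, 0.507, -0.238, 1.5, 0.126, 1.149, -0.155], TCP at [0.25, 0.573, 0.231] pointing down, gripper open.
Joint ranges: [-3.08, 3.08], [-0.24, 2.05], [-1.43, 1.35], [0, 2.5], [-1.52, 4.66], [0.17, 1.96], [-2.89, 2.89]. Speed limits (rad/s): [2.39, 2.39, 3.14, 3.14, 3.14, 3.14, 3.14].

### API

Orientations are given as a rotation vector (axis times angle).
In Python, from rig import observe, camera, hand_in gives the robot as it stands.
- The arm moves only by the shell command python3 -m jog 'ROWS' [FORCE]. ROWS is JSON, one flat list of numbers, 7 for each row, row after row: the turn, a rotation vector about the tool's x, y, z normalised to -1 to 1, where 1 is 90 degrees, then the shift along the tool's x, y, z normalised to -1 to 1, where 1 is 2.5 cm, then the opening, from 0 (shut) to 1 (fully open). In form: [rx, ry, rz, x, y, z, claw, rx, ry, rz, x, y, z, claw, ...]. A call has 1 to 5 rows; each row shifts and turns the pose as measured when the row begins, along the tool's axes as they then stand; what a row does not reach is not made up. A row lasts 1/8 s, in which the tool goes at most 62.5 mm and 10.7 degrees, less where a joint would pass 70% of its speed; a pose out of reach is approached as far as the arm can. A call with a number of a shift or a turn outside -1 to 1 is refused whole. A call with a gripper value outside its range is refused whole. The fingers move at their own pace and stop on an object; FORCE is the grip in N (left out, the last holds). Time passes only in rows, so rows that do not move let the fingers close. It gives the time, the measured TCP pose, the force and the opening at its end, in the units of the state.
- observe(): the state, without advancing time (a new reading comes with each control period).
- camera(name): name is "scene" or "top"; returns a dict with "image" (480x640x3 uint8, red, green, blue), "depth" (480x640 float32, m along the optical axis (not along the pixel's ray), 0 where there is no reading), "fovy" (degrees; the focal length in pixels is half the picture's height over the tangent of half this angle, whatever the lens; pixels are square), "cx", "cy" (the principal point, pixels), "world_to_cam" (4x4, takes a point from world to camera coordinates). Camera axes: x right, y up, looking along -z (the intrinsics and any distortion apply to the point x, -y, -z); pixel columns grow to the right and rows downward; lengths in m; the calibration is good to about 2 mm. A picture is of the moment at which its call begins.
- hand_in(): hands the job in, once; it reports no verdict.
The state is a dict: "time_s": time; "joints": joint angles; "dq": joint speeds; "tau": joint torques, N m; "position": TCP position; "eef_rot": TCP orientation; "contact_force": force on the tool from outside, world axes, zero at the start; "moment": the same for the moment, N m; "grip_width": opening from 0.0 (shut) to 1.0 (fully open).
Only numpy, scipy, OpenCV 4.12 (cv2) and the standard library are available. Lean on these libraries where they do the work, as an engineer would, in place of code of your own. Each camera call takes 0.05 s, during which the arm holds its last target.

## Working session

There is one attempt and no reset: what is moved stays moved. The work goes in short steps, Python scripts to look and compute and a shell command to move; the robot and the scene stay as the last step left them, time stands still between calls to the robot, and variables do not carry over. Pictures are saved under pics/ and viewed, and the job is handed in when it is done.

```bash
ls; mkdir -p pics; python3 - <<'E'
from rig import observe,camera
import cv2
print(observe())
for n in("scene","top"):
    c=camera(n); cv2.imwrite(f"pics/{n}0.png",c["image"][:,:,::-1]); print(n,{k:v for k,v in c.items() if k not in("image","depth")}, (c["depth"]>0).mean())
E
```

```text
pics
{'time_s': 0.0, 'joints': array([-1.05446602,  0.50831418, -0.23750235,  1.50117061,  0.12574054,
        1.14886959, -0.15480555]), 'dq': array([-0.00025388,  0.0011765 , -0.00117468,  0.00116703, -0.00096685,
       -0.00047759, -0.00044029]), 'tau': array([-8.76165086e-04, -6.20590138e+01, -2.18692750e+00, -2.49648070e+01,
        1.27393307e-02,  1.17750705e-02,  1.08983073e-05]), 'position': array([0.24949722, 0.57248538, 0.23043055]), 'eef_rot': array([-0.90252951,  1.37746054,  0.90082199]), 'contact_force': array([-0.05348478, -0.41023484, -0.46664117]), 'moment': array([-0.02445898,  0.00482843, -0.10172029]), 'grip_width': 1.0008644785952612}
scene {'fovy': 55.68154749775978, 'cx': 318.43954972293824, 'cy': 236.43158691954994, 'world_to_cam': array([[ 0.73300808,  0.68015343,  0.00951069, -0.37498317],
       [-0.40760774,  0.42800352,  0.80664051,  0.15501903],
       [ 0.54456871, -0.59515065,  0.59096585, -1.2582697 ],
       [ 0.        ,  0.        ,  0.        ,  1.        ]])} 0.9952571614583333
top {'fovy': 43.452533384422004, 'cx': 308.44117321737366, 'cy': 235.29824662559417, 'world_to_cam': array([[-0.01260126, -0.99984557, -0.01224951, -0.03405556],
       [ 0.98075061, -0.01474604,  0.19470695, -0.54491574],
       [-0.19485751, -0.00956016,  0.98078497, -1.32784104],
       [ 0.        ,  0.        ,  0.        ,  1.        ]])} 0.9959049479166666
```

View pics/scene0.png

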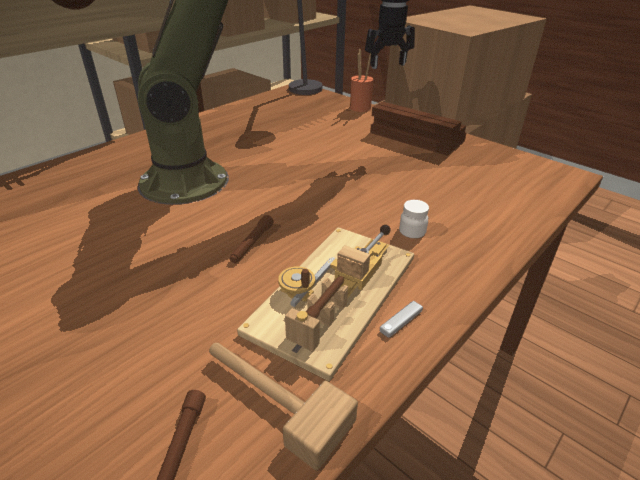

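View pics/top0.png

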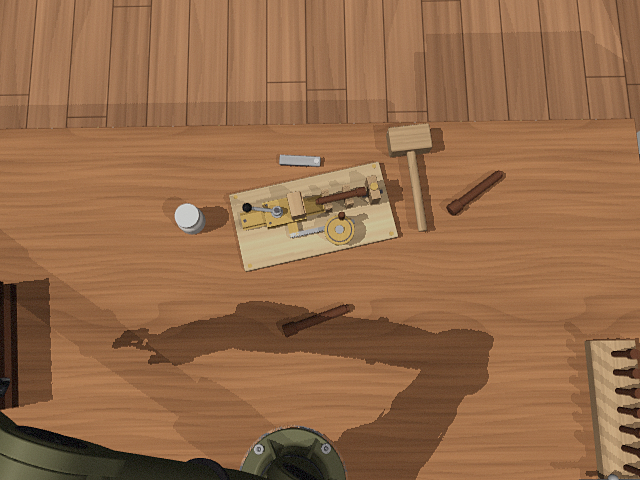

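The scene view has the bed at about (330,300), the jar at (414,218), the gauge at (402,319) and the mallet at (300,405). The top view shows the bed at about (315,215), with the ball near (247,208), the crank disc near (341,230) and its handle near (341,215). Next I'll take crops.

```bash
cat > h.py <<'E'
import numpy as np, cv2
from rig import observe,camera
def K(c):
    f=240/np.tan(np.radians(c["fovy"])/2); return f,c["cx"],c["cy"]
def ray(c,u,v):
    f,cx,cy=K(c); T=np.linalg.inv(c["world_to_cam"])
    d=np.array([(u-cx)/f,-(v-cy)/f,-1.]); return T[:3,3],T[:3,:3]@d
def plane(c,u,v,z):
    o,d=ray(c,u,v); return o+d*(z-o[2])/d[2]
def depth(c,u,v):
    o,d=ray(c,u,v); return o+d*c["depth"][int(round(v)),int(round(u))]
def proj(c,p):
    f,cx,cy=K(c); q=c["world_to_cam"]@np.r_[p,1]; return np.array([cx+f*q[0]/-q[2],cy-f*q[1]/-q[2]])
def crop(c,u0,v0,u1,v1,s,fn):
    cv2.imwrite(fn,cv2.resize(np.ascontiguousarray(c["image"][v0:v1,u0:u1,::-1]),None,fx=s,fy=s,interpolation=cv2.INTER_CUBIC))
E
python3 - <<'E'
from h import *
c=camera("top"); crop(c,220,150,420,280,4,"pics/t1.png")
s=camera("scene"); crop(s,230,210,430,360,4,"pics/s1.png")
E
```

```text
(no output)
```

View pics/t1.png

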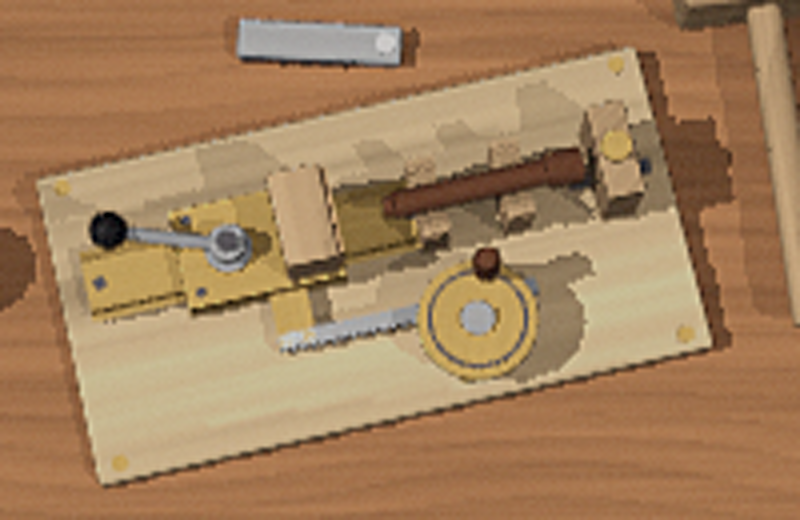

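View pics/s1.png

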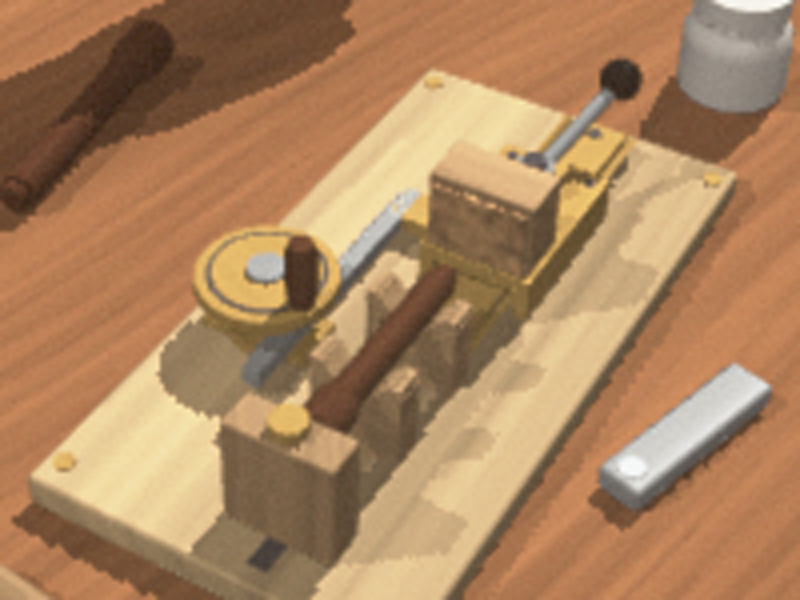

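```bash
python3 - <<'E'
from h import *
np.set_printoptions(precision=4,suppress=True)
c=camera("top"); s=camera("scene")
# board mask by color + depth to refine corners
q=[(38,182),(632,47),(712,348),(103,486)]
P=np.array([plane(c,220+u/4-.375,150+v/4-.375,.018) for u,v in q]); print(P)
print([np.linalg.norm(P[i]-P[(i+1)%4]) for i in range(4)])
ctr=P.mean(0); ey=(P[0]-P[1])+(P[3]-P[2]); ey[2]=0; ey/=np.linalg.norm(ey); ex=np.array([ey[1],-ey[0],0]); print("ctr",ctr,"yaw",np.degrees(np.arctan2(-ey[0],ey[1])))
def up(u,v): return 220+u/4-.375,150+v/4-.375
T=lambda u,v,z:plane(c,*up(u,v),z)
ca=T(478,318,.054)
print("crank axis disc",ca)
print("handle top",T(487,257,.092))
print("ball",T(108,230,.081)); print("lever ax", T(229,240,.06))
# scene
up2=lambda u,v:(230+u/4-.375,210+v/4-.375)
S=lambda u,v,z:plane(s,*up2(u,v),z)
print("scene ball",S(621,78,.081),"handle top",S(302,241,.092),"disc",S(266,267,.054))
# triangulate
def tri(a,b):
    o1,d1=ray(c,*a);o2,d2=ray(s,*b);A=np.stack([d1,-d2],1);k=np.linalg.lstsq(A,o2-o1,rcond=None)[0];p=o1+k[0]*d1;r=o2+k[1]*d2;return (p+r)/2,np.linalg.norm(p-r)
for a,b in [((108,230),(621,78)),((487,257),(302,241)),((478,318),(266,267)),((62,188),(712,180)),((616,65),(0,0)),((120,463),(433,80)),((685,333),(64,461))]: print(tri(up(*a),up2(*b)))
org=ca+ex*.075+ey*.070;org[2]=0;print("origin from crank",org, "ctr in rig",(ctr-org)@ex,(ctr-org)@ey)
E
```

```text
[[ 0.6521  0.147   0.018 ]
 [ 0.7304 -0.2101  0.018 ]
 [ 0.5451 -0.2506  0.018 ]
 [ 0.4686  0.1067  0.018 ]]
[np.float64(0.36560243058573877), np.float64(0.18966846554490358), np.float64(0.3653585710162415), np.float64(0.18788542181325696)]
ctr [ 0.599  -0.0518  0.018 ] yaw 12.228856232525848
crank axis disc [ 0.5577 -0.1122  0.054 ]
handle top [ 0.5846 -0.1164  0.092 ]
ball [0.6062 0.0977 0.081 ]
lever ax [0.6044 0.0303 0.06  ]
scene ball [0.6066 0.0981 0.081 ] handle top [ 0.5865 -0.1171  0.092 ] disc [ 0.556  -0.1106  0.054 ]
(array([0.6065, 0.0979, 0.081 ]), np.float64(0.0005942903965454845))
(array([ 0.5851, -0.1162,  0.0906]), np.float64(0.0006665204883033784))
(array([ 0.5574, -0.112 ,  0.0557]), np.float64(0.00021815265334963375))
(array([0.6487, 0.1329, 0.0167]), np.float64(0.00035918642743613065))
(array([ 0.6061, -0.2141,  0.2865]), np.float64(0.10006648463055225))
(array([0.4819, 0.0969, 0.0192]), np.float64(0.0004345632882689066))
(array([ 0.554 , -0.2353,  0.0183]), np.float64(0.0006887460183903761))
origin from crank [ 0.6161 -0.0279  0.    ] ctr in rig -0.02174748734888005 -0.019699031971740333
```

```bash
cat >> h.py <<'E'
from scipy.spatial.transform import Rotation as R
np.set_printoptions(precision=4,suppress=True)
def st():
    o=observe(); M=R.from_rotvec(o["eef_rot"]).as_matrix()
    print("t",round(o["time_s"],2),"pos",o["position"],"F",o["contact_force"],"M",o["moment"],"grip",round(float(o["grip_width"]),3)); 
    return o,M
def go(p,zdir_deg=None):
    """needed shift in tool units, and turn in tool units (tool down, z along heading mod 180)"""
    o,M=st(); d=M.T@(np.array(p)-o["position"])/.025
    print("shift",d)
    if zdir_deg is not None:
        best=None
        for k in(0,180):
            a=np.radians(zdir_deg+k); X=np.array([0,0,-1.]); Z=np.array([np.cos(a),np.sin(a),0]); Y=np.cross(Z,X)
            rv=R.from_matrix(M.T@np.stack([X,Y,Z],1)).as_rotvec()/(np.pi/2)
            if best is None or np.linalg.norm(rv)<np.linalg.norm(best): best=rv
        print("turn",best)
E
python3 - <<'E'
from h import *
o,M=st(); print(M)
go([.6065,.0979,.16],175)
E
```

```text
t 0.3 pos [0.2496 0.5728 0.231 ] F [0.0302 0.1273 0.0443] M [ 0.0331 -0.0101  0.0555] grip 1.0
[[-0.0003 -0.9168  0.3993]
 [-0.0006  0.3993  0.9168]
 [-1.     -0.     -0.0007]]
t 0.3 pos [0.2496 0.5728 0.231 ] F [0.0302 0.1273 0.0443] M [ 0.0331 -0.0101  0.0555] grip 1.0
shift [  2.8476 -20.6758 -11.7126]
turn [ 0.794  -0.0004  0.0003]
```

```bash
python3 -m jog '[0,0,0,0,-1,-0.57,0.5, 0,0,0,0,-1,-0.57,0.5, 0,0,0,0,-1,-0.57,0.5, 0,0,0,0,-1,-0.57,0.5, 0,0,0,0,-1,-0.57,0.5]' 20
python3 -m jog '[0,0,0,0,-1,-0.57,0.5, 0,0,0,0,-1,-0.57,0.5, 0,0,0,0,-1,-0.57,0.5, 0,0,0,0,-1,-0.57,0.5, 0,0,0,0,-1,-0.57,0.5]'
python3 -c "
from h import *
go([.6065,.0979,.16],175)"
```

```text
time_s: 0.92
position: [0.3357, 0.4565, 0.2302]
eef_rot: [-0.905, 1.376, 0.907]
contact_force: [0.0, -1.1, -0.2]
grip_width: 0.502
time_s: 1.55
position: [0.425, 0.3375, 0.2302]
eef_rot: [-0.905, 1.375, 0.907]
contact_force: [1.2, 0.1, -0.9]
grip_width: 0.5
t 1.55 pos [0.425  0.3375 0.2302] F [ 1.1963  0.0587 -0.9058] M [ 0.0072 -0.0334 -0.0041] grip 0.5
shift [  2.7975 -10.4545  -5.9443]
turn [ 0.7975 -0.0008 -0.0006]
```

```bash
python3 -m jog '[0,0,0,0,-1,-0.57,0.5, 0,0,0,0,-1,-0.57,0.5, 0,0,0,0,-1,-0.57,0.5, 0,0,0,0,-1,-0.57,0.5, 0,0,0,0,-1,-0.57,0.5]' 20
python3 -m jog '[0,0,0,0,-1,-0.57,0.5, 0,0,0,0,-1,-0.57,0.5, 0,0,0,0,-1,-0.57,0.5, 0,0,0,0,-1,-0.57,0.5, 0,0,0,0,-1,-0.57,0.5]'
python3 -m jog '[0.115,0,0,0,0,0,0.5, 0.115,0,0,0,0,0,0.5, 0.115,0,0,0,0,0,0.5, 0.115,0,0,0,0,0,0.5, 0.115,0,0,0,0,0,0.5]'
python3 -m jog '[0.115,0,0,0,0,0,0.5, 0.115,0,0,0,0,0,0.5]'
python3 -c "
from h import *
go([.6065,.0979,.16],175)"
```

```text
time_s: 2.17
position: [0.5144, 0.2187, 0.2304]
eef_rot: [-0.905, 1.375, 0.907]
contact_force: [0.2, 0.6, 0.6]
grip_width: 0.502
time_s: 2.8
position: [0.6037, 0.1001, 0.2302]
eef_rot: [-0.905, 1.374, 0.907]
contact_force: [0.3, 0.6, -0.8]
grip_width: 0.498
time_s: 3.42
position: [0.605, 0.0958, 0.2293]
eef_rot: [-0.181, 1.565, 0.181]
contact_force: [0.9, 0.5, 0.2]
grip_width: 0.501
time_s: 3.68
position: [0.6048, 0.096, 0.2292]
eef_rot: [0.112, 1.57, -0.113]
contact_force: [-0.2, 0.3, -0.2]
grip_width: 0.5
t 3.67 pos [0.6048 0.096  0.2292] F [-0.2321  0.3061 -0.2259] M [ 0.0158  0.0192 -0.0166] grip 0.5
shift [2.766  0.0865 0.0608]
turn [-0.0356 -0.0013  0.0003]
```

```bash
python3 -m jog '[-0.03,0,0,1,0.09,0.06,0.5, 0,0,0,1,0,0,0.5, 0,0,0,1,0,0,0.5, 0,0,0,0.7,0,0,0.5]'
python3 - <<'E'
from h import *
go([.6065,.0979,.062],175)
s=camera("scene"); crop(s,330,150,430,290,4,"pics/s2.png")
E
```

```text
time_s: 4.18
position: [0.6077, 0.099, 0.1357]
eef_rot: [0.076, 1.568, -0.075]
contact_force: [0.2, -0.1, 0.3]
grip_width: 0.5
t 4.17 pos [0.6077 0.099  0.1357] F [ 0.2055 -0.125   0.2921] M [0.0136 0.0227 0.0049] grip 0.5
shift [ 2.9483 -0.0518 -0.0471]
turn [-0.0058  0.0011 -0.0004]
```

View pics/s2.png

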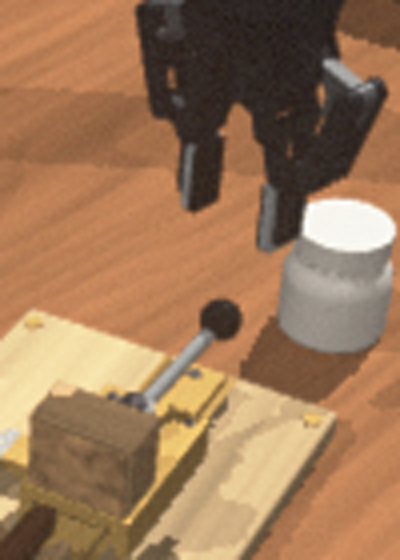

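The two fingertips, at crop (200,200) and (270,240), straddle the ball at (220,318), and the jar is clear. I'll descend.

```bash
python3 -m jog '[0,0,0,1,-0.05,-0.04,0.5, 0,0,0,1,0,0,0.5, 0,0,0,0.9,0,0,0.5]'
python3 - <<'E'
from h import *
go([.6065,.0979,.062],175)
s=camera("scene"); crop(s,330,190,430,290,5,"pics/s3.png")
E
```

```text
time_s: 4.6
position: [0.6071, 0.0983, 0.0615]
eef_rot: [0.076, 1.567, -0.075]
contact_force: [0.5, 1.0, -0.0]
grip_width: 0.501
t 4.6 pos [0.6071 0.0983 0.0615] F [ 0.4684  1.0102 -0.003 ] M [ 0.0397 -0.032  -0.0261] grip 0.501
shift [-0.0213 -0.0175 -0.0214]
turn [-0.0056  0.0016 -0.0007]
```

View pics/s3.png

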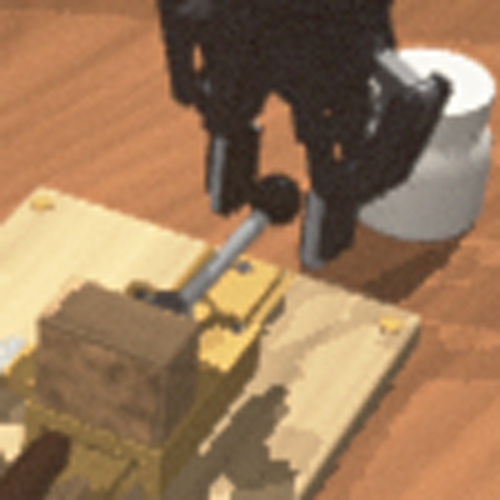

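```bash
python3 -m jog '[0,0,0,0,0,0,0.33, 0,0,0,0,0,0,0.33, -0.11,0,0,0,-0.04,-0.46,0.33, -0.11,0,0,0,-0.04,-0.46,0.33]'
cat >> h.py <<'E'
A=np.array([.601,.0321])
def arc(C,hdg=None):
    o,M=st(); d=o["position"][:2]-C; th=np.degrees(np.arctan2(d[1],d[0])); z=np.degrees(np.arctan2(M[1,2],M[0,2]))
    t=np.array([-np.sin(np.radians(th)),np.cos(np.radians(th))]); F=o["contact_force"][:2]
    print("r",np.linalg.norm(d),"ang",th,"z heading",z,"Ftan(ccw)",F@t,"Frad",F@d/np.linalg.norm(d)); return o,M,th
E
python3 -c "
from h import *
arc(A)"
```

```text
time_s: 5.15
position: [0.5864, 0.0964, 0.062]
eef_rot: [-0.203, 1.554, 0.202]
contact_force: [3.3, -0.1, -2.6]
grip_width: 0.334
t 5.15 pos [0.5864 0.0964 0.062 ] F [ 3.2686 -0.0599 -2.5948] M [-0.0357 -0.6572  0.0213] grip 0.334
r 0.065976469999839 ang 102.78983784632204 z heading 14.810616340933914 Ftan(ccw) -3.1742468995828346 Frad -0.7820420711635917
```

```bash
python3 -m jog '[-0.11,0,0,0,-0.04,-0.46,0.33, -0.11,0,0,0,-0.04,-0.46,0.33, -0.11,0,0,0,-0.04,-0.46,0.33]'
python3 -c "
from h import *
arc(A)"
```

```text
time_s: 5.52
position: [0.5614, 0.0816, 0.0661]
eef_rot: [-0.624, 1.46, 0.617]
contact_force: [2.2, 3.2, -2.9]
grip_width: 0.329
t 5.53 pos [0.5614 0.0816 0.0661] F [ 2.1934  3.2318 -2.9298] M [ 0.4612 -0.4645  0.0253] grip 0.329
r 0.06336666389282324 ang 128.68802602761593 z heading 45.62428104123854 Ftan(ccw) -3.7321960888411994 Frad 1.1515560599818606
```

```bash
python3 -m jog '[-0.09,0,0,0.1,0,-0.46,0.33, -0.09,0,0,0.05,-0.02,-0.46,0.33, -0.09,0,0,0.05,-0.02,-0.35,0.33]'
python3 -c "
from h import *
arc(A)"
```

```text
time_s: 5.9
position: [0.5467, 0.0607, 0.0655]
eef_rot: [-0.966, 1.317, 0.949]
contact_force: [-1.8, 4.5, -0.3]
grip_width: 0.324
t 5.9 pos [0.5467 0.0607 0.0655] F [-1.8383  4.5388 -0.2894] M [1.0457 0.2564 0.0681] grip 0.324
r 0.061341122614984527 ang 152.23735963527 z heading 71.01917213619068 Ftan(ccw) -3.1600123385475616 Frad 3.740909932187183
```

```bash
python3 -m jog '[0,0,0,0.05,0.1,-0.3,0.33, 0,0,0,0.05,0.05,-0.2,0.33]'
python3 - <<'E'
from h import *
arc(A)
s=camera("scene"); crop(s,310,190,430,290,5,"pics/s4.png")
s=camera("top"); crop(s,220,160,320,260,5,"pics/t4.png")
E
```

```text
time_s: 6.15
position: [0.5408, 0.0516, 0.0649]
eef_rot: [-0.965, 1.311, 0.947]
contact_force: [0.7, 4.2, 1.9]
grip_width: 0.328
t 6.15 pos [0.5408 0.0516 0.0649] F [0.7393 4.2214 1.9224] M [ 0.8417 -0.006   0.1079] grip 0.328
r 0.06328347688748727 ang 162.0915678275273 z heading 70.99533745192215 Ftan(ccw) -4.244172092832715 Frad 0.594598113292555
```

View pics/s4.png

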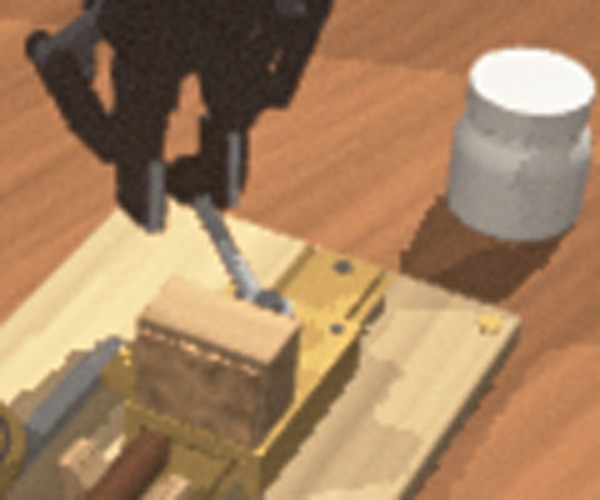

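The lever is swung to near slack: its arm runs from about (270,300) to the ball at (190,180) between the fingers. I'll release and lift.

```bash
python3 -m jog '[0,0,0,0,0,0.1,0.5, 0,0,0,0,0,0,0.5, 0,0,0,-1,0,0,0.5, 0,0,0,-1,0,0,0.5, 0,0,0,-0.8,0,0,0.5]'
python3 - <<'E'
from h import *
c=camera("top"); s=camera("scene"); crop(c,220,150,420,280,4,"pics/t5.png");crop(s,230,210,430,360,4,"pics/s5.png")
go([.585,-.116,.13],102)
E
```

```text
time_s: 6.88
position: [0.5373, 0.0499, 0.1338]
eef_rot: [-0.963, 1.323, 0.945]
contact_force: [-0.3, 0.2, -0.0]
grip_width: 0.501
t 6.97 pos [0.5386 0.0502 0.135 ] F [0.2741 0.9009 0.0665] M [0.0449 0.0131 0.0275] grip 0.501
shift [ 0.2139 -3.9412 -5.6637]
turn [-0.3476  0.0056  0.0202]
```

View pics/s5.png

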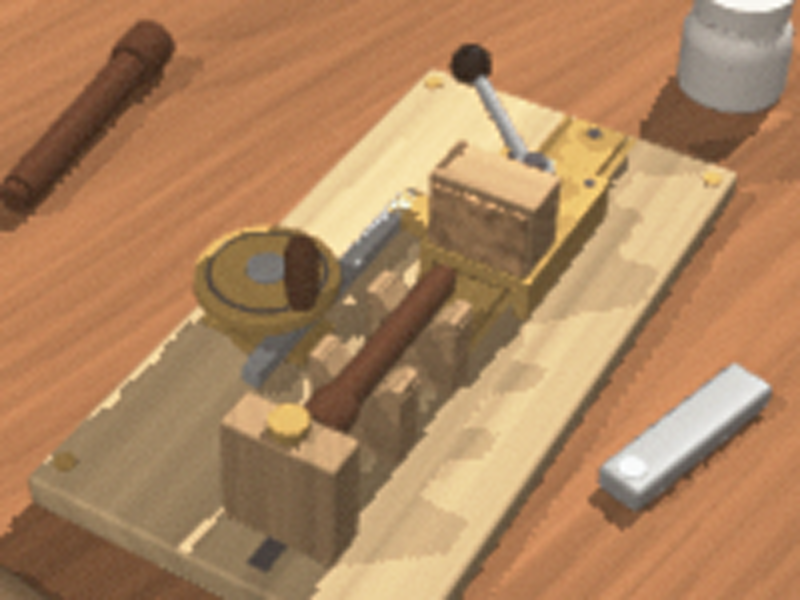

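```bash
python3 - <<'E'
from h import *
s=camera("scene"); b=plane(s,230+471/4-.375,210+64/4-.375,.081); d=b[:2]-A; print(b,np.linalg.norm(d),"rig ang",np.degrees(np.arctan2(d[1],d[0]))-12.2)
c=camera("top"); crop(c,220,150,420,280,4,"pics/t5.png")
E
python3 -m jog '[-0.1,0,0.02,0,-0.7,-1,0.5, -0.1,0,0,0,-0.6,-1,0.5]'
python3 -c "
from h import *
go([.585,-.116,.13],102)"
```

```text
[0.5424 0.0543 0.081 ] 0.06268295279887934 rig ang 147.02069635920847
time_s: 7.32
position: [0.5549, -0.0047, 0.1305]
eef_rot: [-1.189, 1.206, 1.215]
contact_force: [0.4, -0.3, 0.4]
grip_width: 0.502
t 7.33 pos [ 0.5549 -0.0047  0.1305] F [ 0.4061 -0.274   0.4296] M [-0.0173 -0.0291  0.0121] grip 0.502
shift [-0.0554 -1.2409 -4.4435]
turn [-0.1385  0.0102 -0.0028]
```

View pics/t5.png

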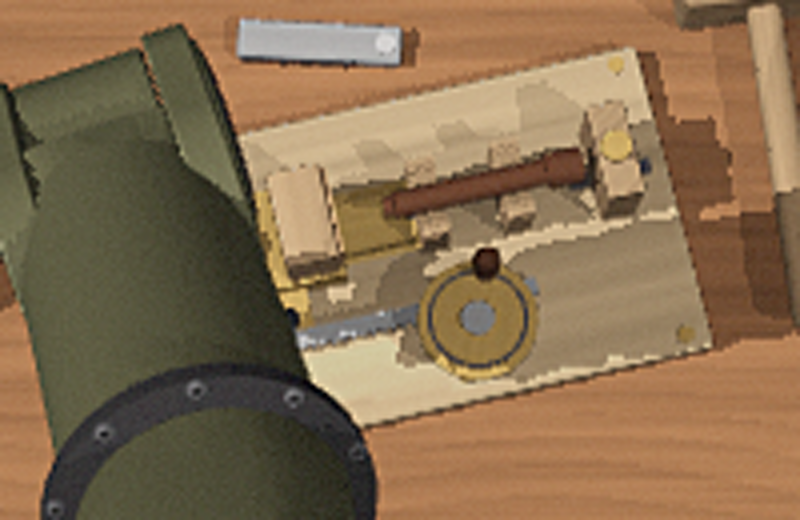

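Lever slack confirmed: the ball measures about 147° in the rig, where slack is 150°. Next I move over the handle.

```bash
python3 -m jog '[-0.1,0.01,0,0,-0.2,-1,0.5, 0,0,0,0,-0.1,-1,0.5, 0,0,0,0,-0.1,-1,0.5, 0,0,0,0,-0.1,-1,0.5]'
python3 -c "
from h import *
go([.585,-.116,.063],102)"
```

```text
time_s: 7.82
position: [0.5768, -0.1065, 0.1236]
eef_rot: [-1.315, 1.14, 1.335]
contact_force: [0.7, 0.3, -0.4]
grip_width: 0.494
t 7.83 pos [ 0.5768 -0.1065  0.1236] F [ 0.7256  0.2529 -0.4158] M [ 0.0517 -0.0187 -0.0149] grip 0.494
shift [ 2.4173 -0.2987 -0.4328]
turn [-0.0339  0.002  -0.0087]
```

```bash
python3 -m jog '[-0.03,0,-0.01,0,-0.3,-0.43,0.5, 0,0,0,0,0,0,0.5]'
python3 - <<'E'
from h import *
go([.585,-.116,.063],102)
s=camera("scene"); crop(s,250,200,400,350,4,"pics/s6.png")
E
```

```text
time_s: 8.07
position: [0.5847, -0.1191, 0.1201]
eef_rot: [-1.351, 1.107, 1.359]
contact_force: [0.1, -0.5, -0.2]
grip_width: 0.501
t 8.07 pos [ 0.5847 -0.1191  0.1201] F [ 0.1078 -0.4815 -0.2373] M [-0.0209  0.0184  0.0048] grip 0.501
shift [ 2.2826 -0.0431  0.1097]
turn [-0.0061  0.0024 -0.0015]
```

View pics/s6.png

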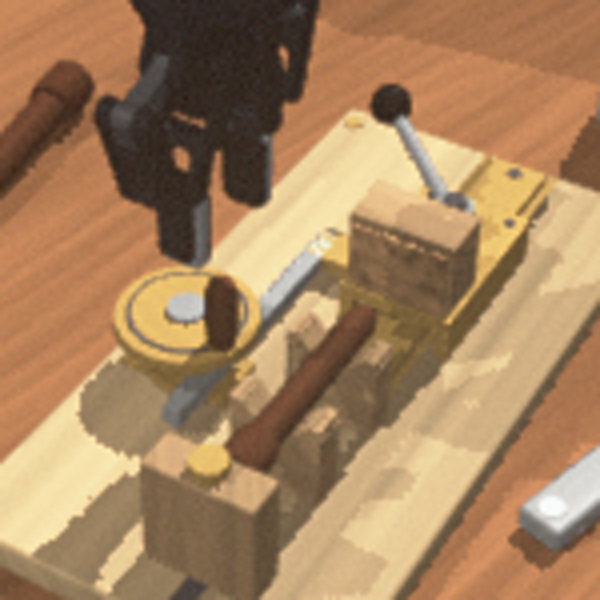

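The fingertips at (195,260) and (250,200) are centred over the handle at (221,285), and the lever is at slack (390,102). I'll descend and grip.

```bash
python3 -m jog '[0,0,0,0.8,-0.04,0.1,0.5, 0,0,0,0.8,0,0,0.5, 0,0,0,0.65,0,0,0.5]'
python3 -c "
from h import *
go([.585,-.116,.063],102)"
```

```text
time_s: 8.5
position: [0.584, -0.1126, 0.0622]
eef_rot: [-1.349, 1.107, 1.36]
contact_force: [0.6, 0.8, 0.6]
grip_width: 0.503
t 8.5 pos [ 0.584  -0.1126  0.0622] F [0.6    0.8342 0.6195] M [ 0.0201 -0.0287  0.0313] grip 0.503
shift [-0.0328 -0.0128 -0.1396]
turn [-0.0062  0.0033 -0.0021]
```

```bash
python3 -m jog '[0,0,0,0,0,-0.13,0.3, 0,0,0,0,0,0,0, 0,0,0,0,0,0,0, 0,0,0,0,0,0,0, 0,0,0,0,0,0,0]' 40
python3 -c "
from h import *
C=np.array([.5575,-.1121])
arc(C)"
```

```text
time_s: 9.12
position: [0.5842, -0.1163, 0.0616]
eef_rot: [-1.349, 1.109, 1.361]
contact_force: [1.8, -0.6, -6.5]
grip_width: 0.168
t 9.12 pos [ 0.5842 -0.1163  0.0616] F [ 1.7982 -0.6099 -6.4526] M [-0.3439 -0.2921 -0.0178] grip 0.168
r 0.027066964396647516 ang -8.967477282086653 z heading 101.41137175721958 Ftan(ccw) -0.32210137641913256 Frad 1.8713104411068566
```

```bash
cat >> h.py <<'E'
C=np.array([.5575,-.1121])
import json,os
def plan(step,n=5,off=(0,0),rgain=0.5):
    o,M,th0=arc(C); p=o["position"][:2]-np.array(off); d=p-C; th=np.arctan2(d[1],d[0]); r=np.linalg.norm(d)
    open("log.txt","a").write(json.dumps([o["time_s"],*o["position"],*o["contact_force"]])+"\n")
    for i in range(n):
        r2=r+(.028-r)*rgain if i==0 else r; q0=r*np.array([np.cos(th),np.sin(th)]); th-=step; r=r2; q1=r*np.array([np.cos(th),np.sin(th)])
        v=M.T@np.r_[q1-q0,0]/.025; print("y,z",v[1:].round(3))
    print("x for z=.062:",(o["position"][2]-.062)/.025)
E
python3 -c "
from h import *
plan(.15,5)"
```

```text
t 9.12 pos [ 0.5842 -0.1163  0.0616] F [ 1.7982 -0.6099 -6.4526] M [-0.3439 -0.2921 -0.0178] grip 0.168
r 0.027066964396647516 ang -8.967477282086653 z heading 101.41137175721958 Ftan(ccw) -0.32210137641913256 Frad 1.8713104411068566
y,z [ 0.051 -0.156]
y,z [ 0.091 -0.138]
y,z [ 0.11  -0.123]
y,z [ 0.127 -0.105]
y,z [ 0.142 -0.085]
x for z=.062: -0.017207188065109236
```

```bash
python3 -m jog '[0,0,0,0,0.05,-0.16,0, 0,0,0,0,0.09,-0.14,0, 0,0,0,0,0.11,-0.12,0, 0,0,0,0,0.13,-0.1,0, 0,0,0,0,0.14,-0.085,0]'
python3 -c "
from h import *
plan(.2,5)"
```

```text
time_s: 9.75
position: [0.5836, -0.1199, 0.0617]
eef_rot: [-1.354, 1.078, 1.362]
contact_force: [9.7, 4.4, -14.6]
grip_width: 0.172
t 9.75 pos [ 0.5836 -0.1199  0.0617] F [  9.7249   4.3902 -14.5841] M [ 0.5062 -1.998  -0.0105] grip 0.172
r 0.027196236279702177 ang -16.67208400036749 z heading 102.1021188479357 Ftan(ccw) 6.995653437181378 Frad 8.056517513903092
y,z [ 0.111 -0.189]
y,z [ 0.158 -0.153]
y,z [ 0.186 -0.119]
y,z [ 0.206 -0.079]
y,z [ 0.217 -0.037]
x for z=.062: -0.011293150038500233
```

```bash
python3 -m jog '[0,0,0,0.04,0.16,-0.27,0, 0,0,0,0.04,0.2,-0.22,0, 0,0,0,0.04,0.22,-0.2,0]'
python3 -c "
from h import *
plan(.35,4)"
```

```text
time_s: 10.12
position: [0.5788, -0.1305, 0.0614]
eef_rot: [-1.36, 1.058, 1.363]
contact_force: [3.8, 5.6, 0.4]
grip_width: 0.166
t 10.12 pos [ 0.5788 -0.1305  0.0614] F [3.7992 5.5969 0.4465] M [ 0.7388 -0.442  -0.0132] grip 0.166
r 0.028176191957040485 ang -40.83609760010102 z heading 102.62410286430406 Ftan(ccw) 6.7187946702716435 Frad -0.7853874538126132
y,z [ 0.352 -0.172]
y,z [ 0.389 -0.044]
y,z [0.38  0.092]
y,z [0.326 0.217]
x for z=.062: -0.023684175955484
```

```bash
python3 -m jog '[0,0,0,0,0.35,-0.17,0, 0,0,0,0,0.39,-0.04,0, 0,0,0,0,0.38,0.09,0]'
python3 -c "
from h import *
plan(.35,4)"
```

```text
time_s: 10.5
position: [0.5601, -0.1407, 0.0618]
eef_rot: [-1.37, 1.047, 1.35]
contact_force: [8.6, -6.3, -12.5]
grip_width: 0.169
t 10.5 pos [ 0.5601 -0.1407  0.0618] F [  8.6135  -6.2678 -12.5298] M [-1.684  -1.3825 -0.1214] grip 0.169
r 0.02872352241375861 ang -84.71373617446568 z heading 102.72543121722533 Ftan(ccw) 7.9993760789527455 Frad 7.034750102480516
y,z [0.375 0.133]
y,z [0.313 0.241]
y,z [0.212 0.333]
y,z [0.085 0.386]
x for z=.062: -0.008616385255734715
```

```bash
python3 -m jog '[0,0,0,0.04,0.36,0.1,0, 0,0,0,0.03,0.31,0.22,0, 0,0,0,0.03,0.21,0.32,0]'
python3 -c "
from h import *
plan(.35,4,rgain=0)"
```

```text
time_s: 10.88
position: [0.5416, -0.1364, 0.0616]
eef_rot: [-1.38, 1.046, 1.332]
contact_force: [1.9, -11.4, -0.8]
grip_width: 0.169
t 10.88 pos [ 0.5416 -0.1364  0.0616] F [  1.9261 -11.3613  -0.8271] M [-2.6208 -0.1817 -0.1829] grip 0.169
r 0.028992335834473106 ang -123.16267426919764 z heading 102.45128321236187 Ftan(ccw) 7.827278413692054 Frad 8.457178586749508
y,z [0.228 0.333]
y,z [0.1   0.391]
y,z [-0.04   0.402]
y,z [-0.175  0.364]
x for z=.062: -0.01500862866272823
```

```bash
python3 -m jog '[0,0,0,0,0.27,0.27,0, 0,0,0,0,0.17,0.34,0, 0,0,0,0,0.07,0.37,0]'
python3 -c "
from h import *
plan(.35,4,rgain=0)"
```

```text
time_s: 11.25
position: [0.5295, -0.1184, 0.0617]
eef_rot: [-1.386, 1.042, 1.318]
contact_force: [8.6, -5.4, -14.3]
grip_width: 0.167
t 11.25 pos [ 0.5295 -0.1184  0.0617] F [  8.6167  -5.3915 -14.311 ] M [-1.4469 -1.1707 -0.1492] grip 0.167
r 0.028675291838993096 ang -167.20837202658907 z heading 102.25455176805241 Ftan(ccw) 7.165514174255733 Frad -7.2091527789323395
y,z [-0.066  0.394]
y,z [-0.196  0.347]
y,z [-0.303  0.259]
y,z [-0.374  0.139]
x for z=.062: -0.010029253619466827
```

```bash
python3 - <<'E'
from h import *
c=camera("top"); s=camera("scene")
crop(c,220,150,420,280,4,"pics/t7.png");crop(s,250,210,400,350,5,"pics/s7.png")
ey=np.array([-.2118,.9773]);org=np.array([.6161,-.0279])
T=lambda u,v,z:plane(c,220+u/4-.375,150+v/4-.375,z)[:2]-org
print("fence y",T(596,160,.076)@ey,"cork0",T(332,217,.086)@ey, "tip",T(386,206,.058)@ey,"head/fence",T(584,165,.069)@ey)
E
```

```text
fence y -0.1553419675080465 cork0 -0.0005389860153057243 tip -0.03336760254328296 head/fence -0.14897281359659295
```

View pics/s7.png

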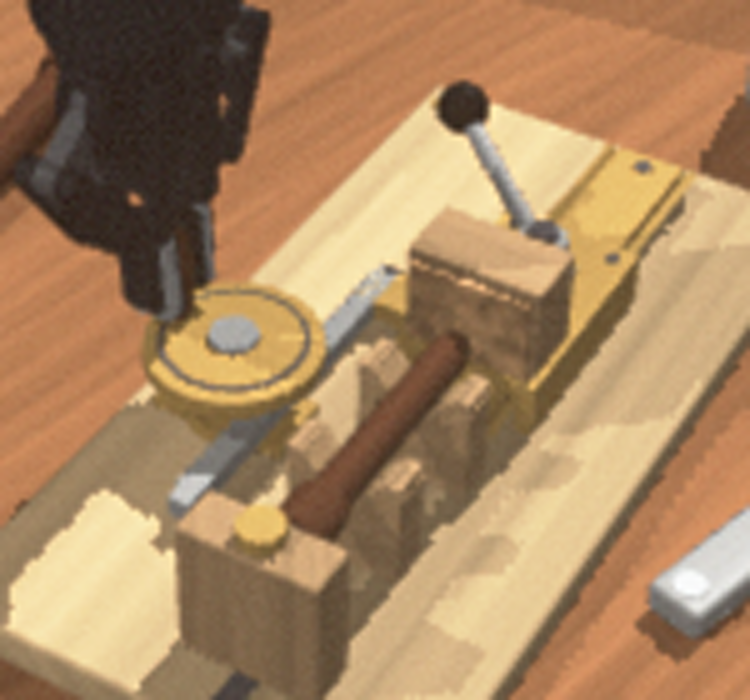

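View pics/t7.png

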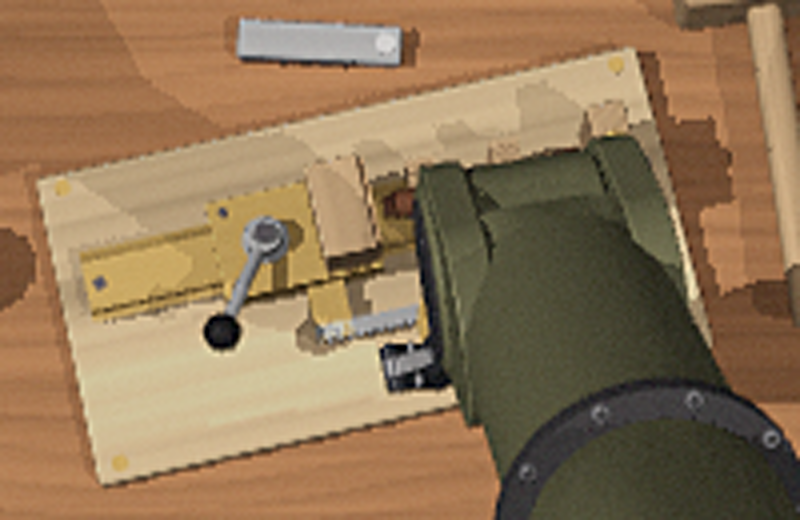

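The stop has moved about 22 mm, with the cork now near the peg tip at crop (455,350). The estimate is about 1.8 rad left, give or take 0.3. I'll go on about 0.9 rad at speed, then gently.

```bash
python3 -m jog '[0,0,0,0.04,-0.08,0.39,0, 0,0,0,0.03,-0.19,0.34,0, 0,0,0,0.02,-0.28,0.28,0]'
python3 -c "
from h import *
plan(.28,5,rgain=0)"
```

```text
time_s: 11.72
position: [0.5344, -0.0969, 0.0616]
eef_rot: [-1.385, 1.055, 1.316]
contact_force: [-4.3, -6.7, -0.8]
grip_width: 0.169
t 11.72 pos [ 0.5344 -0.0969  0.0616] F [-4.2889 -6.7205 -0.8046] M [-1.338   1.0891 -0.0295] grip 0.169
r 0.027639612682674588 ang 146.6776787416482 z heading 101.90721543711926 Ftan(ccw) 7.971759120014874 Frad -0.10811599492948698
y,z [-0.247  0.185]
y,z [-0.288  0.109]
y,z [-0.307  0.025]
y,z [-0.302 -0.061]
y,z [-0.273 -0.142]
x for z=.062: -0.01654879292917355
```

```bash
python3 -m jog '[0,0,0,0,-0.25,0.2,0, 0,0,0,0,-0.28,0.14,0]'
python3 -c "
from h import *
plan(.18,5,rgain=0)"
```

```text
time_s: 11.98
position: [0.5409, -0.0904, 0.0616]
eef_rot: [-1.381, 1.069, 1.319]
contact_force: [-4.8, -4.3, -1.4]
grip_width: 0.167
t 11.97 pos [ 0.5409 -0.0904  0.0616] F [-4.8134 -4.2595 -1.4374] M [-0.9408  1.3277 -0.0531] grip 0.167
r 0.027328761340473736 ang 127.52097473726414 z heading 101.66016907514427 Ftan(ccw) 6.411961943355128 Frad -0.4467448875682856
y,z [-0.184  0.069]
y,z [-0.193  0.035]
y,z [-0.196  0.   ]
y,z [-0.193 -0.035]
y,z [-0.184 -0.069]
x for z=.062: -0.015287045266353938
```

```bash
python3 -m jog '[0,0,0,0,-0.18,0.07,0, 0,0,0,0,-0.18,0.06,0, 0,0,0,0,-0.18,0.05,0, 0,0,0,0,-0.18,0.04,0, 0,0,0,0,-0.18,0.03,0]'
python3 -c "
from h import *
plan(.18,5,rgain=0)"
```

```text
time_s: 12.6
position: [0.5482, -0.0867, 0.0616]
eef_rot: [-1.369, 1.097, 1.331]
contact_force: [-6.9, -3.3, 2.9]
grip_width: 0.168
t 12.6 pos [ 0.5482 -0.0867  0.0616] F [-6.9456 -3.3032  2.8856] M [-0.2705  1.2567 -0.0457] grip 0.168
r 0.027045972098392282 ang 110.02074913500013 z heading 101.26905835676058 Ftan(ccw) 7.656766020057439 Frad -0.7257039042761414
y,z [-0.194  0.012]
y,z [-0.193 -0.023]
y,z [-0.186 -0.057]
y,z [-0.173 -0.089]
y,z [-0.154 -0.119]
x for z=.062: -0.016676584339681833
```

```bash
python3 -m jog '[0,0,0,0,-0.18,0.01,0, 0,0,0,0,-0.18,0,0, 0,0,0,0,-0.18,-0.02,0]'
python3 - <<'E'
from h import *
plan(.18,3,rgain=0)
s=camera("scene");crop(s,270,240,370,340,7,"pics/s8.png")
E
```

```text
time_s: 12.98
position: [0.5534, -0.0856, 0.0616]
eef_rot: [-1.361, 1.11, 1.342]
contact_force: [-8.1, 0.4, 2.9]
grip_width: 0.168
t 12.97 pos [ 0.5534 -0.0856  0.0616] F [-8.0548  0.4436  2.8936] M [0.2954 1.2266 0.0003] grip 0.168
r 0.02684017847717811 ang 98.72063023348295 z heading 101.17466313251317 Ftan(ccw) 7.894458247630931 Frad 1.659739561112474
y,z [-0.191 -0.026]
y,z [-0.184 -0.059]
y,z [-0.17  -0.091]
x for z=.062: -0.016391300337395
```

View pics/s8.png

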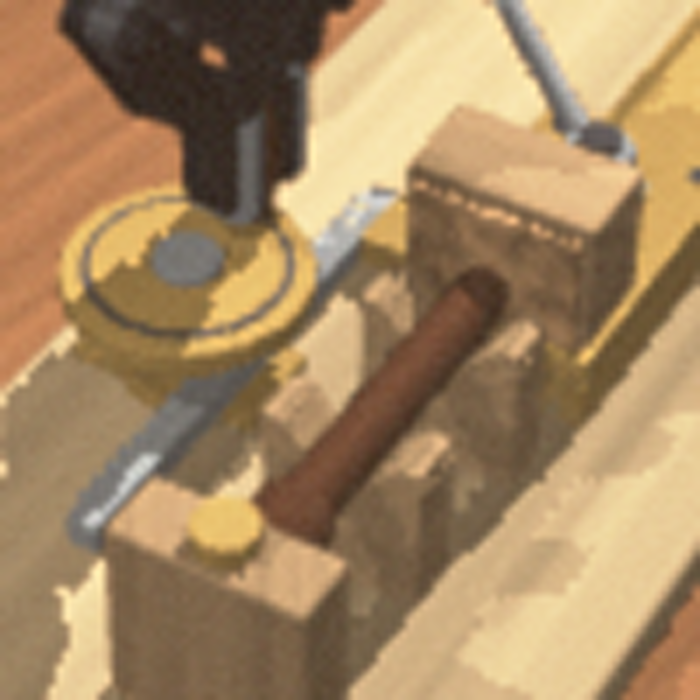

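The tip is at or near the cork at (490,285), and there is still a small gap at the head (290,500). I continue gently.

```bash
python3 -m jog '[0,0,0,0,-0.175,-0.03,0, 0,0,0,0,-0.175,-0.04,0, 0,0,0,0,-0.17,-0.055,0]'
python3 -c "
from h import *
plan(.18,3,rgain=0)"
```

```text
time_s: 13.4
position: [0.5569, -0.0856, 0.0615]
eef_rot: [-1.351, 1.123, 1.357]
contact_force: [-13.9, 2.1, 8.7]
grip_width: 0.168
t 13.4 pos [ 0.5569 -0.0856  0.0615] F [-13.8765   2.0969   8.6764] M [ 0.5909  2.5018 -0.0538] grip 0.168
r 0.026524317288823266 ang 91.27211599347801 z heading 101.18023010254043 Ftan(ccw) 13.826492416509788 Frad 2.404449922336323
y,z [-0.184 -0.05 ]
y,z [-0.172 -0.082]
y,z [-0.155 -0.111]
x for z=.062: -0.018385275560828807
```

```bash
python3 -m jog '[0,0,0,0,0,0,0]'
python3 - <<'E'
from h import *
plan(.18,1,rgain=0)
s=camera("scene");crop(s,270,240,370,340,7,"pics/s9.png")
E
```

```text
time_s: 13.52
position: [0.5563, -0.0855, 0.0618]
eef_rot: [-1.351, 1.124, 1.358]
contact_force: [2.2, -1.3, -6.7]
grip_width: 0.169
t 13.53 pos [ 0.5563 -0.0855  0.0618] F [ 2.1982 -1.2565 -6.6799] M [-0.2103 -0.9591  0.0324] grip 0.169
r 0.02661141860336857 ang 92.6123741993409 z heading 101.19050799130291 Ftan(ccw) -2.138690112851932 Frad -1.355343494641061
y,z [-0.186 -0.045]
x for z=.062: -0.009344751182927824
```

View pics/s9.png

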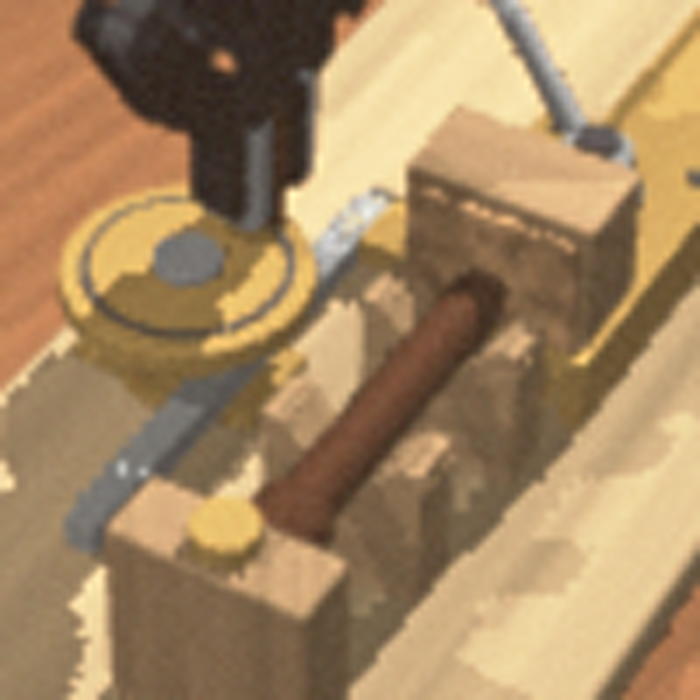

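The stall came at about 4.5 rad with around 13 N at the handle, which matches the predicted seat but is a bit firm. I'll ease the crank back a touch and bring it up again with smaller capped steps.

```bash
python3 -m jog '[0,0,0,0,0.13,0.02,0]'
python3 -c "
from h import *
plan(.18,1,rgain=0)"
python3 -m jog '[0,0,0,0,0.14,0.02,0]'
python3 -c "
from h import *
plan(.18,1,rgain=0)"
```

```text
time_s: 13.7
position: [0.5551, -0.0855, 0.062]
eef_rot: [-1.353, 1.121, 1.355]
contact_force: [6.7, -0.3, -11.7]
grip_width: 0.166
t 13.7 pos [ 0.5551 -0.0855  0.062 ] F [  6.6828  -0.2889 -11.7164] M [ 0.0225 -1.7433 -0.0002] grip 0.166
r 0.0266762637487596 ang 95.24838730485965 z heading 101.19283805993707 Ftan(ccw) -6.628359239104624 Frad -0.8989602542598695
y,z [-0.188 -0.037]
x for z=.062: -0.0006154818150977404
time_s: 13.82
position: [0.5537, -0.0856, 0.062]
eef_rot: [-1.355, 1.117, 1.351]
contact_force: [7.1, -1.8, -12.9]
grip_width: 0.168
t 13.82 pos [ 0.5537 -0.0856  0.062 ] F [  7.0964  -1.7919 -12.944 ] M [-0.0287 -1.6873  0.0559] grip 0.168
r 0.02677737039037562 ang 98.20163475378608 z heading 101.19935916683261 Ftan(ccw) -6.768213564877695 Frad -2.785970675829688
y,z [-0.191 -0.027]
x for z=.062: -0.00042640769849777715
```

```bash
python3 -m jog '[0,0,0,0,0,0,0, 0,0,0,0,-0.12,-0.02,0]'
python3 -c "
from h import *
plan(.18,1,rgain=0)"
python3 -m jog '[0,0,0,0,-0.12,-0.025,0]'
python3 -c "
from h import *
plan(.18,1,rgain=0)"
python3 -m jog '[0,0,0,0,-0.12,-0.025,0]'
python3 -c "
from h import *
plan(.18,1,rgain=0)"
```

```text
time_s: 14.08
position: [0.5545, -0.0856, 0.0617]
eef_rot: [-1.352, 1.12, 1.355]
contact_force: [-6.9, 0.6, 4.9]
grip_width: 0.169
t 14.07 pos [ 0.5545 -0.0856  0.0617] F [-6.8848  0.5682  4.9399] M [ 0.1513  1.37   -0.0244] grip 0.169
r 0.026718327448908195 ang 96.51213207206744 z heading 101.17758639054304 Ftan(ccw) 6.775954264081533 Frad 1.3453720015286508
y,z [-0.189 -0.033]
x for z=.062: -0.012274471368319273
time_s: 14.2
position: [0.5552, -0.0855, 0.0617]
eef_rot: [-1.35, 1.124, 1.358]
contact_force: [-6.4, -0.8, 5.0]
grip_width: 0.167
t 14.2 pos [ 0.5552 -0.0855  0.0617] F [-6.4363 -0.8466  4.988 ] M [0.1836 1.2419 0.0137] grip 0.167
r 0.0266692046999891 ang 94.88335602104766 z heading 101.17663016988433 Ftan(ccw) 6.4850210681150875 Frad -0.2956585786022348
y,z [-0.188 -0.038]
x for z=.062: -0.011913905680763226
time_s: 14.32
position: [0.5559, -0.0855, 0.0617]
eef_rot: [-1.348, 1.127, 1.362]
contact_force: [-6.9, 0.4, 3.3]
grip_width: 0.168
t 14.32 pos [ 0.5559 -0.0855  0.0617] F [-6.8894  0.4095  3.2797] M [ 0.1632  1.1835 -0.0314] grip 0.168
r 0.026642960679202903 ang 93.38583010993122 z heading 101.17632530735231 Ftan(ccw) 6.8531920063357905 Frad 0.8156934119920818
y,z [-0.187 -0.043]
x for z=.062: -0.010857702936388769
```

```bash
python3 -m jog '[0,0,0,0,-0.12,-0.025,0]'
python3 -c "
from h import *
plan(.18,1,rgain=0)"
python3 -m jog '[0,0,0,0,-0.12,-0.025,0]'
python3 -c "
from h import *
plan(.18,1,rgain=0)"
python3 -m jog '[0,0,0,0,-0.12,-0.03,0]'
python3 -c "
from h import *
plan(.18,1,rgain=0)"
```

```text
time_s: 14.45
position: [0.5562, -0.0855, 0.0617]
eef_rot: [-1.345, 1.131, 1.366]
contact_force: [-9.4, 0.8, 5.0]
grip_width: 0.168
t 14.45 pos [ 0.5562 -0.0855  0.0617] F [-9.442   0.8435  4.9876] M [ 0.1376  1.6299 -0.0173] grip 0.168
r 0.026631983114670316 ang 92.89015709630496 z heading 101.1794287782973 Ftan(ccw) 9.387411933717898 Frad 1.3185464786091234
y,z [-0.186 -0.045]
x for z=.062: -0.01053226829833942
time_s: 14.58
position: [0.5561, -0.0855, 0.0617]
eef_rot: [-1.342, 1.136, 1.371]
contact_force: [-8.7, 0.2, 5.9]
grip_width: 0.169
t 14.57 pos [ 0.5561 -0.0855  0.0617] F [-8.7132  0.2358  5.8809] M [0.2002 1.6298 0.0124] grip 0.169
r 0.026611803801334363 ang 92.96360089840768 z heading 101.17664686067695 Ftan(ccw) 8.689385040345346 Frad 0.6859962737257252
y,z [-0.186 -0.044]
x for z=.062: -0.01124985945537782
time_s: 14.7
position: [0.5561, -0.0855, 0.0617]
eef_rot: [-1.339, 1.14, 1.376]
contact_force: [-8.9, 1.0, 5.6]
grip_width: 0.165
t 14.7 pos [ 0.5561 -0.0855  0.0617] F [-8.9136  1.0073  5.601 ] M [ 0.2559  1.6731 -0.0397] grip 0.165
r 0.02663748451558583 ang 93.01975728269498 z heading 101.183054176931 Ftan(ccw) 8.848207700371235 Frad 1.475436525958905
y,z [-0.186 -0.044]
x for z=.062: -0.011243818264906336
```

The crank now stalls at about 8.9 N against a free 6.8 N, which puts about 7 N on the peg. I relax, release and lift.

```bash
python3 -m jog '[0,0,0,0,0,0,0, 0,0,0,0,0,0,0.25, 0,0,0,0,0,0,0.5, 0,0,0,0,0,0,0.5]'
python3 -c "
from h import *
plan(.18,1,rgain=0)"
python3 -m jog '[0,0,0,-0.8,0,0,0.5, 0,0,0,-1,0,0,0.5, 0,0,0,-1,0,0,0.5, 0,0,0,-0.5,0,0,0.5]'
python3 - <<'E'
from h import *
st()
s=camera("scene");crop(s,230,200,430,350,4,"pics/s10.png")
c=camera("top");crop(c,220,150,420,280,4,"pics/t10.png")
E
```

```text
time_s: 15.2
position: [0.557, -0.0853, 0.0628]
eef_rot: [-1.341, 1.139, 1.374]
contact_force: [0.7, -0.1, -0.8]
grip_width: 0.496
t 15.2 pos [ 0.557  -0.0853  0.0628] F [ 0.7494 -0.0518 -0.7857] M [ 0.055  -0.092   0.0229] grip 0.496
r 0.026837834456241605 ang 91.08358418191408 z heading 101.1991432740026 Ftan(ccw) -0.7482552591959555 Frad -0.06599532428573975
y,z [-0.186 -0.051]
x for z=.062: 0.03324057112627121
time_s: 15.7
position: [0.5595, -0.0842, 0.1467]
eef_rot: [-1.34, 1.139, 1.376]
contact_force: [0.2, -0.7, 0.7]
grip_width: 0.499
t 15.7 pos [ 0.5595 -0.0842  0.1467] F [ 0.2369 -0.6889  0.6988] M [-0.0177 -0.0334 -0.0253] grip 0.499
```

View pics/s10.png

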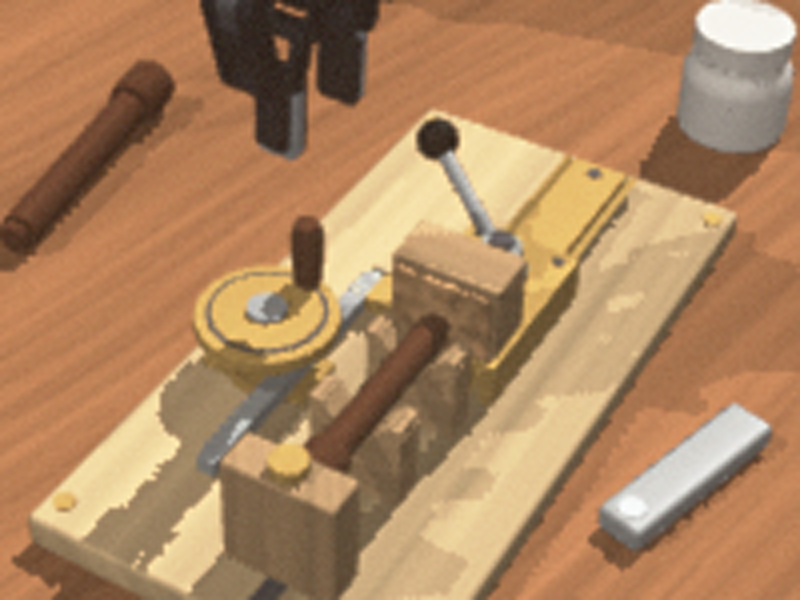

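View pics/t10.png

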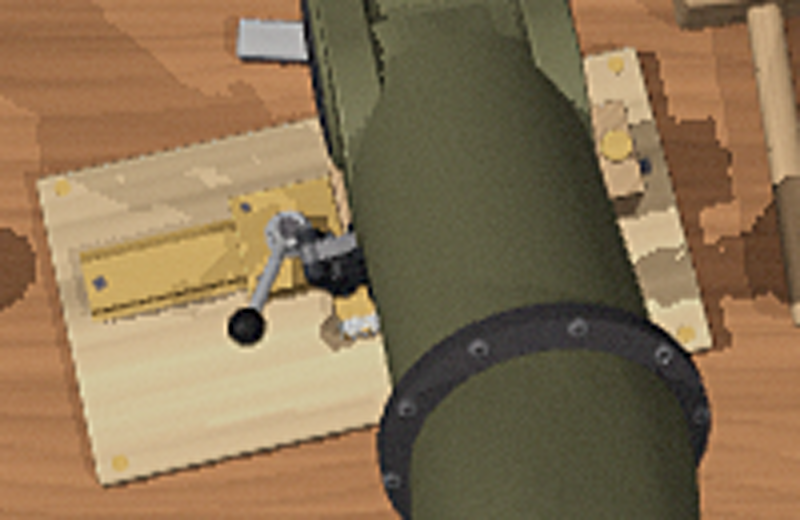

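The peg lies in its rests between the cork at (435,330) and the fence at (310,460). The handle is upright and free, and the ball is at top crop (246,326) and scene crop (438,138).

```bash
python3 - <<'E'
from h import *
c=camera("top"); s=camera("scene")
b1=plane(c,220+246/4-.375,150+326/4-.375,.081); b2=plane(s,230+438/4-.375,200+138/4-.375,.081); b=(b1+b2)/2; print(b1,b2)
a=np.radians(150+12.2); Ax=b[:2]-.066*np.array([np.cos(a),np.sin(a)]); print("axis",Ax, "hub img",plane(c,220+288/4-.375,150+232/4-.375,.065), "predicted", A-.0358*np.array([-.2118,.9773]))
go([b[0],b[1],.13],162+90)
E
```

```text
[0.5494 0.0195 0.081 ] [0.5497 0.0196 0.081 ]
axis [ 0.6124 -0.0006] hub img [ 0.6074 -0.0039  0.065 ] predicted [ 0.6086 -0.0029]
t 15.9 pos [ 0.5586 -0.0844  0.1448] F [-0.2302  0.1503  0.027 ] M [-0.0096 -0.0293 -0.0083] grip 0.498
shift [ 0.5735 -0.4754  4.1474]
turn [ 0.3246 -0.0064 -0.0227]
```

```bash
python3 -m jog '[0,0,-0.02,0,-0.12,1,0.5, 0,0,0,0,-0.12,1,0.5, 0,0,0,0,-0.12,1,0.5, 0,0,0,0,-0.1,1,0.5]'
python3 -m jog '[0.11,0,0,0,0,0,0.5, 0.11,0,0,0,0,0,0.5, 0.1,0,0,0,0,0,0.5, 0,0,0,0,0,0,0.5]'
python3 -c "
from h import *
go([.5495,.0195,.062],252)"
```

```text
time_s: 16.4
position: [0.5478, 0.0153, 0.1394]
eef_rot: [-1.343, 1.123, 1.357]
contact_force: [0.3, 0.8, -0.6]
grip_width: 0.498
time_s: 16.9
position: [0.5447, 0.0183, 0.1344]
eef_rot: [-0.963, 1.362, 0.981]
contact_force: [-0.1, -0.5, 0.8]
grip_width: 0.502
t 16.9 pos [0.5447 0.0183 0.1344] F [-0.1112 -0.4543  0.7896] M [ 0.0262  0.0086 -0.0428] grip 0.502
shift [ 2.8925 -0.2229  0.131 ]
turn [-0.0042 -0.005  -0.012 ]
```

```bash
python3 -m jog '[0,-0.005,-0.01,0.3,-0.22,0.13,0.5, 0,0,0,0,0,0,0.5]'
python3 - <<'E'
from h import *
go([.5495,.0195,.062],252)
s=camera("scene");crop(s,270,150,390,270,5,"pics/s11.png")
E
```

```text
time_s: 17.15
position: [0.5506, 0.0196, 0.1251]
eef_rot: [-0.972, 1.344, 0.977]
contact_force: [0.2, 0.3, 0.3]
grip_width: 0.503
t 17.15 pos [0.5506 0.0196 0.1251] F [0.2214 0.3069 0.3398] M [-0.0329  0.1032 -0.056 ] grip 0.503
shift [ 2.5257  0.0314 -0.0166]
turn [-0.0006 -0.0001 -0.0023]
```

View pics/s11.png

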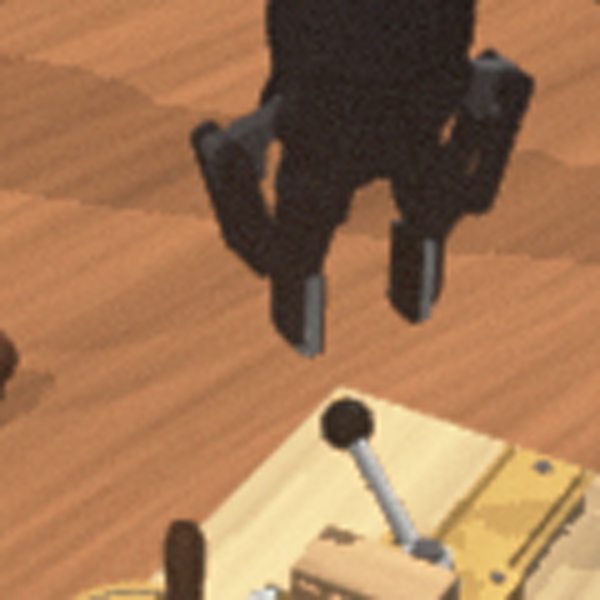

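The fingers straddle the ball at (348,420). I'll descend and cage it.

```bash
python3 -m jog '[0,0,0,0.9,0.03,0,0.5, 0,0,0,0.9,0,0,0.5, 0,0,0,0.7,0,0,0.5]'
python3 -m jog '[0,0,0,0,0,0,0.33, 0,0,0,0,0,0,0.33]'
python3 -c "
from h import *
A=np.array([.6105,-.0015])
arc(A)"
```

```text
time_s: 17.58
position: [0.5513, 0.0195, 0.0628]
eef_rot: [-0.975, 1.34, 0.976]
contact_force: [1.0, -0.3, -0.4]
grip_width: 0.5
time_s: 17.82
position: [0.5508, 0.0193, 0.0623]
eef_rot: [-0.975, 1.341, 0.978]
contact_force: [0.1, -0.3, 0.3]
grip_width: 0.33
t 17.82 pos [0.5508 0.0193 0.0623] F [ 0.1016 -0.317   0.2634] M [-0.0064 -0.0679 -0.0057] grip 0.33
r 0.06319379587840593 ang 160.76623598681613 z heading 72.1390032232057 Ftan(ccw) 0.2658403804525698 Frad -0.20038200278772222
```

```bash
python3 -m jog '[0.09,0,0,0,-0.01,0.46,0.33, 0.11,0,0,0,-0.03,0.46,0.33, 0.11,0,0,0.03,-0.03,0.46,0.33]'
python3 -c "
from h import *
A=np.array([.6105,-.0015])
arc(A)"
```

```text
time_s: 18.2
position: [0.5676, 0.0446, 0.0635]
eef_rot: [-0.591, 1.492, 0.589]
contact_force: [-0.6, -3.9, -0.8]
grip_width: 0.332
t 18.2 pos [0.5676 0.0446 0.0635] F [-0.5565 -3.9469 -0.7878] M [-0.7643  0.183   0.0142] grip 0.332
r 0.06298703292843635 ang 132.9221490320857 z heading 43.23381569556998 Ftan(ccw) 3.09540927363332 Frad -2.511284231675505
```

```bash
python3 -m jog '[0.11,0,0,0.03,-0.04,0.46,0.33, 0.11,0,0,0.02,-0.03,0.46,0.33, 0.11,0,0,0.02,-0.03,0.46,0.33]'
python3 -c "
from h import *
A=np.array([.6105,-.0015])
arc(A)"
```

```text
time_s: 18.58
position: [0.5961, 0.0592, 0.0636]
eef_rot: [-0.174, 1.57, 0.169]
contact_force: [-3.4, -2.5, -1.6]
grip_width: 0.33
t 18.57 pos [0.5961 0.0592 0.0636] F [-3.3793 -2.5226 -1.5516] M [-0.4577  0.535   0.0463] grip 0.33
r 0.062376761098729375 ang 103.3063543002187 z heading 12.507319249227853 Ftan(ccw) 3.869160621251795 Frad -1.6770729326509926
```

```bash
python3 -m jog '[0.1,0,0,0.03,-0.03,0.46,0.33, 0.08,0,0,0.02,-0.02,0.4,0.33]'
python3 -c "
from h import *
A=np.array([.6105,-.0015])
arc(A)"
```

```text
time_s: 18.82
position: [0.616, 0.0612, 0.0635]
eef_rot: [0.055, 1.579, -0.061]
contact_force: [-3.1, -1.4, 0.4]
grip_width: 0.329
t 18.82 pos [0.616  0.0612 0.0635] F [-3.1274 -1.4169  0.416 ] M [-0.3331  0.7454  0.0541] grip 0.329
r 0.06292798392030269 ang 84.95708153500252 z heading -4.216111810626273 Ftan(ccw) 2.9907623051558496 Frad -1.6863072773747942
```

```bash
python3 -m jog '[0.03,0,0,0.03,-0.01,0.25,0.33]'
python3 -c "
from h import *
A=np.array([.6105,-.0015])
arc(A)"
python3 -m jog '[0,0,0,0.03,-0.01,0.2,0.33]'
python3 - <<'E'
from h import *
A=np.array([.6105,-.0015])
arc(A)
s=camera("scene");crop(s,310,180,410,280,5,"pics/s12.png")
E
```

```text
time_s: 18.95
position: [0.6215, 0.061, 0.0633]
eef_rot: [0.093, 1.579, -0.099]
contact_force: [-12.3, 0.8, 5.9]
grip_width: 0.333
t 18.95 pos [0.6215 0.061  0.0633] F [-12.3295   0.788    5.851 ] M [0.1613 2.6597 0.0456] grip 0.333
r 0.06347597624324243 ang 79.98958315408004 z heading -6.971895461133964 Ftan(ccw) 12.278802706226537 Frad -1.367225351516966
time_s: 19.08
position: [0.6218, 0.0611, 0.0626]
eef_rot: [0.092, 1.589, -0.097]
contact_force: [-20.6, 2.0, 17.9]
grip_width: 0.331
t 19.07 pos [0.6218 0.0611 0.0626] F [-20.5541   2.0046  17.8556] M [0.4126 4.6038 0.023 ] grip 0.331
r 0.063602828836583 ang 79.76454582129833 z heading -6.886231430028324 Ftan(ccw) 20.58325512331203 Frad -1.6796204370488432
```

View pics/s12.png

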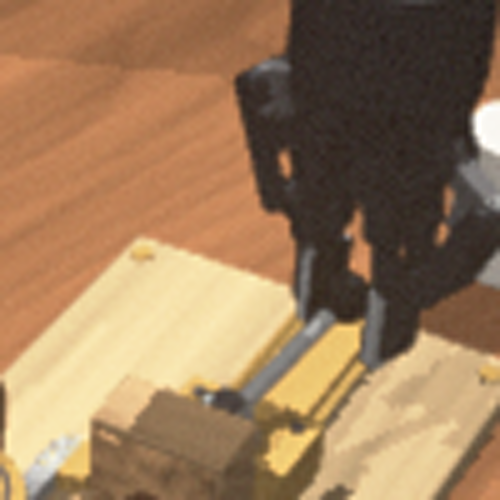

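The lever is hard on its tight end stop. I back off, open and lift clear.

```bash
python3 -m jog '[0,0,0,0,0,-0.08,0.4, 0,0,0,0,0,0,0.5, 0,0,0,0,0,0,0.5]'
python3 -m jog '[0,0,0,-0.8,0,0,0.5, 0,0,0,-1,0,0,0.5, 0,0,0,-1,0,0,0.5, 0,0,0,-1,0,0,0.5, 0,0,0,-1,0,0,0.5]'
python3 -m jog '[0,0,0,0,1,0,0.5, 0,0,0,0,1,0,0.5, 0,0,0,0,1,0,0.5, 0,0,0,0,1,0,0.5, 0,0,0,0,1,0,0.5]'
python3 -m jog '[0,0,0,0,1,0,0.5, 0,0,0,0,1,0,0.5, 0,0,0,0,1,0,0.5, 0,0,0,0,0,0,0.5]'
python3 - <<'E'
from h import *
st()
s=camera("scene");crop(s,230,200,430,350,4,"pics/s13.png")
c=camera("top");crop(c,160,120,440,280,2.8,"pics/t13.png")
E
```

```text
time_s: 19.5
position: [0.6211, 0.0616, 0.064]
eef_rot: [0.091, 1.586, -0.093]
contact_force: [0.0, 0.3, 0.1]
grip_width: 0.496
time_s: 20.12
position: [0.6244, 0.0611, 0.1861]
eef_rot: [0.09, 1.586, -0.093]
contact_force: [0.3, -0.0, -0.7]
grip_width: 0.5
time_s: 20.75
position: [0.6436, 0.1855, 0.1902]
eef_rot: [0.094, 1.575, -0.096]
contact_force: [-0.3, 0.1, -0.0]
grip_width: 0.5
time_s: 21.25
position: [0.6526, 0.2691, 0.1891]
eef_rot: [0.091, 1.576, -0.092]
contact_force: [-0.8, 0.3, -0.9]
grip_width: 0.499
t 21.25 pos [0.6526 0.2691 0.1891] F [-0.7708  0.2764 -0.8517] M [-0.0135 -0.0112  0.0023] grip 0.499
```

View pics/s13.png

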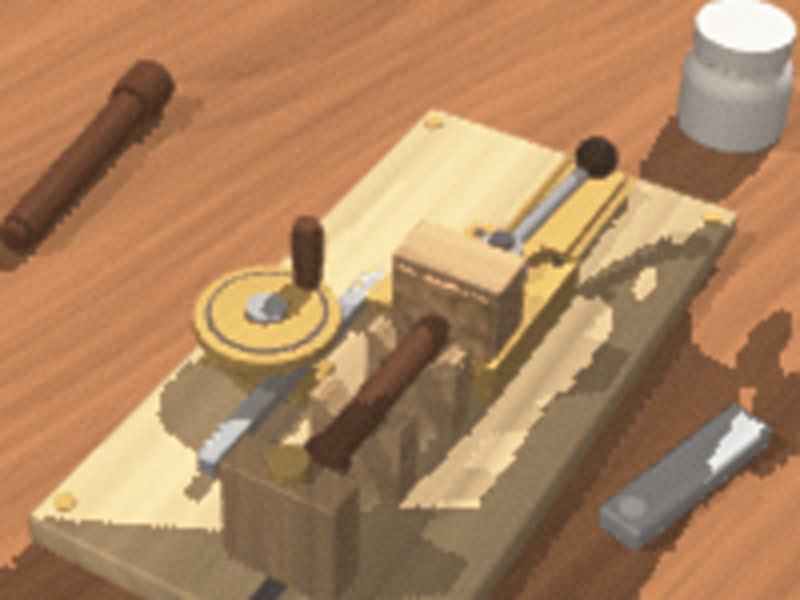

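View pics/t13.png

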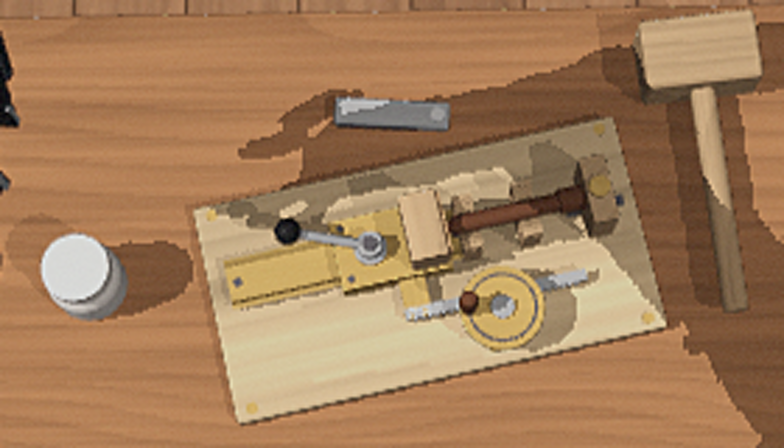

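The peg sits between cork and fence, the lever is back nearly along +y, and the jar, gauge and mallet are unmoved. One numeric check, then I hand in.

```bash
python3 - <<'E'
from h import *
c=camera("top"); crop(c,300,170,400,230,8,"pics/t14.png")
T=lambda u,v,z:plane(c,160+u/2.8-.32,120+v/2.8-.32,z)[:2]
ey=np.array([-.2118,.9773]);ex=np.array([.9773,.2118]);org=np.array([.6161,-.0279])
b=T(287,231,.081); d=b-np.array([.6065,.0979]); print("ball shift rig",d@ex,d@ey)
E
```

```text
ball shift rig 0.0029656406809458755 -0.03701164930431179
```

View pics/t14.png

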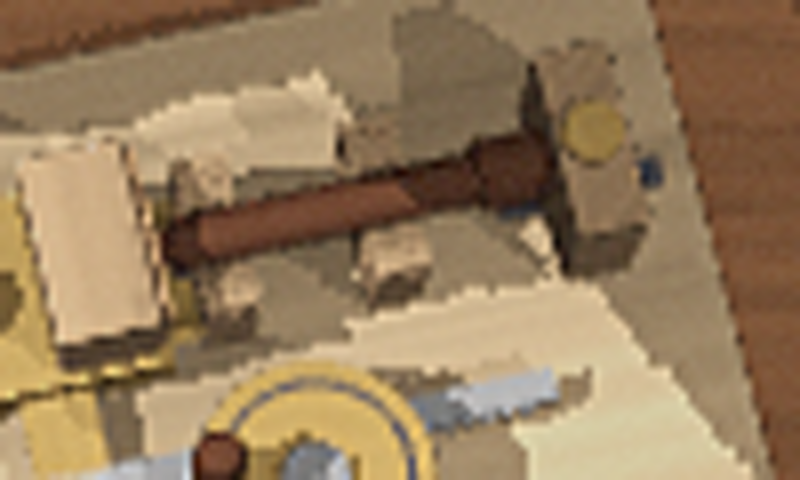

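The head meets the fence at (550,165) and the tip meets the cork at (165,245). The ball has travelled with the saddle by 37 mm and is at least as tight as at the start.

```bash
python3 -c "
from rig import hand_in
print(hand_in())"
```

```text
the job is handed in; nothing more can be done
None
```

The length stop is set to the walnut peg and the job is handed in, at about 21 s of the 72 s allowed. I swung the clamp lever slack, wound the crank about 4.5 rad until the peg was home on the fence, then swung the lever onto its tight end stop and moved clear.

**Last checks:**
- The peg lies in its rests, with its head at the fence and its tip on the cork.
- The stop has moved about 37 mm. The lever is at its tight end, at least as tight as it started.
- The jar, gauge case and mallet look unmoved.

**Push on the peg:** the first contact was firmer than I meant. The handle read 13.8 N against about 7 to 8 N free, which I estimate put 20 to 24 N on the peg for a moment. That is close to the 25 N limit rather than well under it. I backed the crank off and brought it up again gently. It stalled at about 9 N, so I estimate about 7 N stays on the peg.

**Lever stop:** the final push of the lever against its tight end stop read about 20 N, more than the 6 to 7 N needed.

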